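# Run a syringe pump's pusher block back to its rear stop collar

## Task

Get the syringe pump ready for the next full syringe: with a fingertip press down the black release pad in the middle of the pusher block's top and, keeping it pressed, push the block along its rods away from the syringe cradle until it is fully up against the rear stop collar. Then take the hand away so that the pad springs up and clamps the block again. Never force the block along while it is clamped, do not pinch it, and leave the glassware and the syringe lying around the pump where they are.

Things in the scene. Friction and masses are not known exactly. Their poses are not given: they have to be found in the camera images.
- pump: benchtop syringe pump, immovable: white housing 140 mm (x) by 325 mm (y), deck 75 mm above the bench, keypad panel along its -x side. Origin on the bench; z up, +y along the rods from the syringe cradle to the rear bearing plate (y = +163 mm, 117 mm high). Two 8 mm steel guide rods (x = -30 and +30 mm) and a threaded drive screw (x = 0) run along y, 97 mm above the bench.
- cradle (a point): middle of the empty syringe cradle at the pump's -y end: a grey V block with a steel post and clamp arm over it, up to 145 mm above the bench. Axes as the pump's.
- front_collar (a point): centre of the front stop collar, a ring like the rear one on the same rod (x = +30 mm) but at the cradle end; it is not the one meant. Axes as the pump's.
- pusher: pusher block, aluminium, 88 mm (x) by 50 mm (y), from 78 to 122 mm above the bench, riding on the rods between the two collars; it cannot come off. Origin at bench height under its middle, axes as the pump's; it slides along y only. Pad up: a spring clamps it to the drive screw and it resists with about 30 N. Pad pressed 1 mm or more: it slides with 1 to 2 N. Never pinched.
- pad (a joint): how far the release pad is pressed down, in m: 0 (to within 0.5 mm) up, block clamped, 0.004 fully down. It begins to move at 5 N and is fully down at 7 N, and springs up when let go.
- pad_top (a point): centre of the release pad's ribbed top face, about 128 mm above the bench when up. The pad is black, 36 mm (x) by 44 mm (y), in the middle of the block's top, 5.5 mm proud of it; at its two ends in y a ridge 5 mm wide rises 3 mm more, leaving 34 mm of flat between. Axes as the pump's; moves with block and pad.
- pusher_rear (a point): point on the block's rear (+y) face, on the axis of the rod at x = +30 mm, that meets the rear collar. Axes as the pump's.
- stop_face (a point): centre of the rear stop collar's face that looks towards the block (-y). Dark steel ring 24 mm across, 12 mm thick, small black thumbscrew on top, clamped immovably on the rod at x = +30 mm between block and rear bearing plate, at a different place each time. Axes as the pump's; the gap to go is the y from pusher_rear to this point.
- syringe: loose glass syringe, 22 mm thick and 126 mm long, lying on the bench on the keypad side of the pump. Origin under its barrel's middle, its y along the barrel. To be left alone.
- beaker: loose empty glass beaker, 66 mm across and 85 mm high, standing beyond the pump. Origin at the centre of its underside. To be left alone.
- bottle: loose amber reagent bottle with black cap, 58 mm across and 115 mm high, standing beyond the pump. Origin at the centre of its underside. To be left alone.
- tube_rack: loose clear rack with eight stoppered tubes, 70 mm (x) by 130 mm (y), 113 mm high, standing off the cradle end of the pump. Origin at the centre of its underside. To be left alone.

How it is judged:
By the outcome, as a careful person would: the job done as asked, in the order asked, and still so for the second after the job is handed in, with the robot touching nothing.
It also fails if it takes over 38 s, if anything falls off the work surface, if the arm or the gripper's body presses on something with over 40 N, if the wrist force passes 120 N, or if a joint passes its speed limit or range.

## Robot

A 7-joint arm with a two-finger parallel gripper is mounted at the origin on the work surface. World frame = base frame: x ahead of the robot, y to its left, z up, the work surface at z = 0. Lengths are in m, angles in rad, forces in N, time in s.
With the tool pointing down it reaches from about 0.4 to 0.875 m from the base axis. Payload 19.3 kg.
Tool frame: the origin (TCP) lies on the centre line of the jaws, within the pads' length; the fingertips stand 14 mm ahead of it and the grasp point (between the pads) lies 5 mm behind it; z points along the fingers, x is the direction in which the jaws open and shut, and the axes are right-handed (so a half turn about z gives the same grasp; the last joint's range is limited). The gripper opens to 85 mm and grips with 20 to 120 N. Pads are 22 mm wide; open, the fingers measure 114 mm over their backs; the gripper's body (76 mm by 85 mm) begins 54 mm behind the grasp point. The pads swing forward as they close: fully open they stand 13 mm farther back than shut.
Start: joints at [-0.07, 0.521, -0.036, 1.599, 0.021, 1.021, -0.113], TCP at [0.625, -0, 0.245] pointing down, gripper open.
Joint ranges: [-2.91, 2.91], [-0.3, 2.13], [-1.5, 1.42], [0.17, 2.43], [-1.26, 4.41], [0.16, 1.93], [-2.52, 2.52]. Speed limits (rad/s): [1.89, 1.89, 2.39, 2.39, 3.01, 3.01, 3.01].

## Interface

Orientations are given as a rotation vector (axis times angle).
In Python, from bench import arm gives the robot as it stands.
- The arm moves only by the shell command python3 -m handwheel 'ROWS' [OPENING] [FORCE]. ROWS is a JSON object of lists of equal length, an entry for each row: "slide": the shift along the tool's x, y, z in cm, a list of three; "spin": the turn about the tool's z in degrees. A call has 1 to 10 rows; each row is the pose to reach, as a shift and turn from the pose commanded when the call began, along the tool's axes at that moment; what a row does not reach only later rows make up. A row lasts 1/8 s, in which the tool goes at most 62.5 mm and 10.7 degrees, less where a joint would pass 70% of its speed; a pose out of reach is approached as far as the arm can. A call with a gripper value outside its range is refused whole. OPENING is the finger opening in cm, from 0 to 8.54, set as the call begins (- or left out, the last holds). The fingers move at their own pace and stop on an object; FORCE is the grip in N (left out, the last holds). Time passes only in rows, so rows that repeat a pose let the fingers close. It gives the time, the measured TCP pose, the force and the opening at its end, in the units of the state.
- arm.observe(): the state, without advancing time (a new reading comes with each control period).
- arm.get_image(name): name is "scene" or "side" or "wrist"; returns (picture, depth): 400x640x3 uint8, red, green, blue; 400x640 float32, m along the optical axis (not along the pixel's ray), 0 where there is no reading.
- arm.camera_info(name): a dict with "fx", "fy", "cx", "cy" (pixels), "eye" and "orientation" of the camera in the world; the wrist camera has in their place "mount" (4x4, takes a point from camera to tool coordinates, whose origin is the TCP and whose axes are the tool frame's). Camera axes: x right, y down, z forward; pixel columns grow to the right and rows downward; lengths in m; the calibration is good to about 2 mm. The wrist camera is an equidistant fisheye: a pixel r from the principal point sees the ray r / f radians off the axis. A picture is of the moment at which its call begins: read the wrist's pose just before it. camera_info takes no time and is no camera call.
- arm.hand_in(): hands the job in, once; it reports no verdict.
Trained networks look in the newest picture that a camera, given by its name, has taken for a name from the list of things; names that differ only in an ending like _2 or _b are one class to them, and where a whole thing is asked for, a point or a joint stands for the part that bears it (a point fixed in the world has none). Each returns a list of dicts, best first, with "confidence" (0 to 1); they miss things now and then, are a little off and sometimes report something else, mostly with a low value. They report only what shows in the picture. A call takes as long as a camera call.
- arm.trace(name, camera): "pixels" (400x640 bool, what is visible of it) and "bbox" ([left, top, right, bottom] in pixels, round what is visible of it).
The state is a dict: "time": time; "joints": joint angles; "joint_velocities": joint speeds; "joint_efforts": joint torques, N m; "eef_pos": TCP position; "orientation": TCP orientation; "force": force on the tool from outside, world axes, zero at the start; "moment": the same for the moment, N m; "gripper_width": finger opening in m.
Only numpy, scipy, OpenCV 4.12 (cv2) and the standard library are available. Lean on these libraries where they do the work, as an engineer would, in place of code of your own. Each camera call takes 0.05 s, during which the arm holds its last target.

## Working session

There is one attempt and no reset: what is moved stays moved. The work goes in short steps, Python scripts to look and compute and a shell command to move; the robot and the scene stay as the last step left them, time stands still between calls to the robot, and variables do not carry over. Pictures are saved under pics/ and viewed, and the job is handed in when it is done.

```bash
ls; mkdir -p pics; python3 - <<'E'
from bench import arm
import cv2, numpy as np
s=arm.observe(); print({k:np.round(v,3).tolist() for k,v in s.items()})
for n in ["scene","side"]:
    im,d=arm.get_image(n); cv2.imwrite(f"pics/{n}0.png",im[:,:,::-1]); np.savez(f"pics/{n}0.npz",im=im,d=d)
    print(n,arm.camera_info(n))
im,d=arm.get_image("wrist"); cv2.imwrite("pics/wrist0.png",im[:,:,::-1]);np.savez("pics/wrist0.npz",im=im,d=d);print(arm.camera_info("wrist"))
print(arm.observe()["time"])
E
```

```text
pics
{'time': 0.0, 'joints': [-0.07, 0.522, -0.036, 1.6, 0.021, 1.021, -0.113], 'joint_velocities': [-0.0, -0.0, 0.0, 0.001, 0.0, -0.0, -0.001], 'joint_efforts': [-0.004, -92.711, 1.978, -36.993, 0.018, 0.008, -0.0], 'eef_pos': [0.625, -0.0, 0.245], 'orientation': [3.142, -0.0, -0.002], 'force': [0.006, -0.066, 0.692], 'moment': [-0.034, 0.004, 0.017], 'gripper_width': 0.086}
scene {'fx': 487.1323563305813, 'fy': 487.1323563305813, 'cx': 325.20255312711527, 'cy': 208.7442551787624, 'eye': array([ 1.26090812, -0.0810803 ,  0.91991929]), 'orientation': array([-1.83718082, -1.80682375,  0.63213587])}
side {'fx': 365.37497235903885, 'fy': 365.37497235903885, 'cx': 319.79415190380223, 'cy': 195.57807188438446, 'eye': array([0.45023701, 0.43146747, 0.58953919]), 'orientation': array([-0.44508477,  2.74767515, -1.18767428])}
{'fx': 309.70691628693146, 'fy': 309.70691628693146, 'cx': 319.59755930624743, 'cy': 194.01727642061593, 'mount': array([[ 9.99999405e-01,  3.20410025e-04,  1.04253862e-03,
        -3.15244419e-04],
       [-6.35424795e-04,  9.48047648e-01,  3.18127731e-01,
        -8.28127402e-02],
       [-8.86444973e-04, -3.18128205e-01,  9.48047288e-01,
        -1.28167807e-01],
       [ 0.00000000e+00,  0.00000000e+00,  0.00000000e+00,
         1.00000000e+00]])}
0.15
```

View pics/scene0.png

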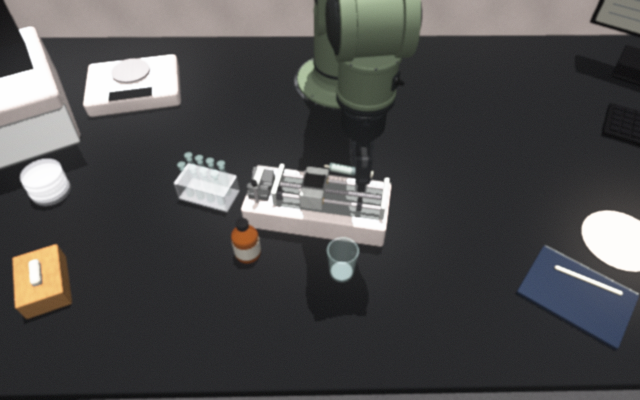

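View pics/side0.png

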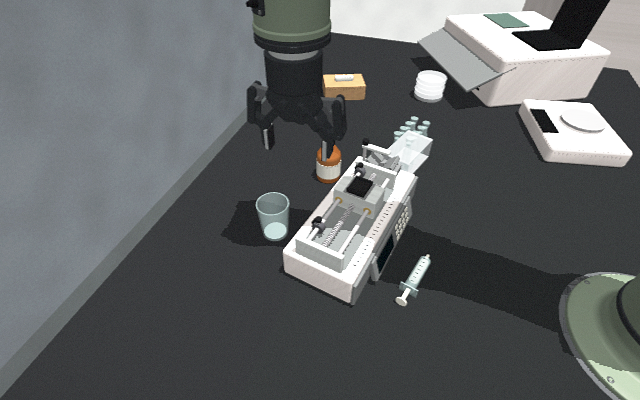

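View pics/wrist0.png

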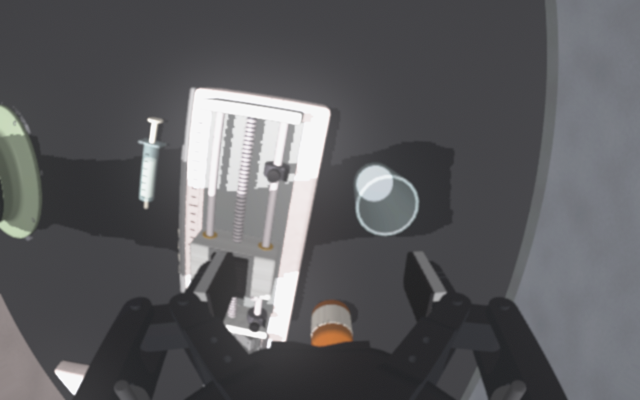

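The wrist view shows the pump from above: the block's front edge is at about row 245, the pad is near (225,270) and hidden by a finger, and the rear collar is at (275,172). The pump's +y axis runs upward in the image with a slight tilt. Next I'll get metric positions.

```bash
cat > h.py <<'E'
import numpy as np, cv2
from scipy.spatial.transform import Rotation as R
from bench import arm
def cloud(name,d,st=None):
    c=arm.camera_info(name)
    v,u=np.mgrid[0:400,0:640].astype(float)
    x=(u-c['cx'])/c['fx'];y=(v-c['cy'])/c['fy']
    if name=='wrist':
        r=np.hypot(x,y)+1e-12; k=np.tan(np.minimum(r,1.5))/r
        P=np.stack([x*k*d,y*k*d,d],-1); M=c['mount']
        P=P@M[:3,:3].T+M[:3,3]
        return P@R.from_rotvec(st['orientation']).as_matrix().T+st['eef_pos']
    P=np.stack([x*d,y*d,d],-1)
    return P@R.from_rotvec(c['orientation']).as_matrix().T+c['eye']
E
python3 - <<'E'
from h import *
st=arm.observe()
for n in ["wrist","side","scene"]:
    im,d=arm.get_image(n); P=cloud(n,d,st)
    np.savez(f"pics/{n}1.npz",im=im,d=d,P=P)
    for t in ["pump","pusher","pad"]:
        if n=="scene" and t=="pad": continue
        for o in arm.trace(t,n)[:1]:
            m=o["pixels"]&(d>0); q=P[m]
            np.save(f"pics/m_{n}_{t}.npy",m)
            print(n,t,round(o["confidence"],2),o["bbox"],m.sum(),np.round(np.median(q,0),4),np.round(np.percentile(q[:,2],[5,50,95]),4))
            if t=="pump":
                for lo,hi in [(.07,.08)]:
                    k=q[(q[:,2]>lo)&(q[:,2]<hi)][:,:2].astype(np.float32)
                    print(cv2.minAreaRect(k), len(k))
                k=q[:,:2].astype(np.float32); print(cv2.minAreaRect(k))
print(arm.observe()["time"])
E
```

```text
wrist pump 0.83 [177.5, 85.8, 330.2, 358.6] 27358 [ 0.5555 -0.0172  0.0756] [0.0695 0.0756 0.1213]
((0.5348979234695435, -0.07338809967041016), (0.3176412880420685, 0.14513029158115387), 79.18141174316406) 15853
((0.5122764706611633, -0.11257417500019073), (0.4050646126270294, 0.18108919262886047), 78.62583923339844)
wrist pusher 0.69 [192.4, 228.1, 277.5, 296.9] 3518 [ 0.5514 -0.0673  0.1208] [0.0882 0.1208 0.128 ]
wrist pad 0.8 [209.9, 254.0, 250.3, 297.5] 459 [ 0.5482 -0.0798  0.1275] [0.1234 0.1275 0.1306]
side pump 0.73 [278.7, 137.6, 416.4, 303.8] 12041 [ 0.5237 -0.0239  0.0765] [0.028  0.0765 0.1238]
((0.5339145660400391, -0.07506786286830902), (0.3238362967967987, 0.14588990807533264), 78.95442962646484) 4605
((0.5297534465789795, -0.16846540570259094), (0.5147823691368103, 0.20709125697612762), 81.78804779052734)
side pusher 0.96 [333.3, 175.4, 384.0, 219.1] 1542 [ 0.5305 -0.0674  0.1218] [0.0863 0.1218 0.1304]
side pad 0.93 [346.1, 176.6, 369.4, 195.0] 356 [ 0.5349 -0.0823  0.129 ] [0.125  0.129  0.1322]
scene pump 0.86 [240.7, 164.6, 393.4, 244.8] 8737 [ 0.573  -0.0806  0.0772] [0.0279 0.0772 0.1262]
((0.5346298217773438, -0.07569706439971924), (0.3231053948402405, 0.1481626033782959), 79.09603118896484) 3552
((0.5206832885742188, -0.09062984585762024), (0.3674541413784027, 0.28785404562950134), 74.38642883300781)
scene pusher 0.84 [299.9, 165.0, 332.4, 209.5] 1051 [ 0.5545 -0.0848  0.1227] [0.0834 0.1227 0.1316]
0.7
```

```bash
cat > f.py <<'E'
import numpy as np
yaw=np.deg2rad(-10.93); o=np.array([0.5345,-0.0745])
c,s=np.cos(yaw),np.sin(yaw); Rp=np.array([[c,-s],[s,c]])
def to(P): return np.concatenate([(P[...,:2]-o)@Rp, P[...,2:]],-1)
def back(p): return o+Rp@np.array(p)
E
python3 - <<'E'
from h import *; from f import *
for n in ["wrist","side","scene"]:
    z=np.load(f"pics/{n}1.npz"); q=to(z['P']); im=z['im'].astype(int)
    ok=(z['d']>0)
    pl=lambda a:np.round(np.percentile(a,[1,5,50,95,99])*1000,1)
    # deck extents
    k=q[np.load(f"pics/m_{n}_pump.npy")]; k=k[(k[:,2]>.070)&(k[:,2]<.080)]
    print(n,"deck x",pl(k[:,0]),"y",pl(k[:,1]))
    m=np.load(f"pics/m_{n}_pusher.npy"); k=q[m]; t=k[(k[:,2]>.117)&(k[:,2]<.125)]
    print(" block top x",pl(t[:,0]),"y",pl(t[:,1]),"z",pl(t[:,2]))
    if n!="scene":
        k=q[np.load(f"pics/m_{n}_pad.npy")]; print(" pad x",pl(k[:,0]),"y",pl(k[:,1]),"z",pl(k[:,2]))
    b=ok&(abs(q[...,0]-.030)<.013)&(q[...,1]>.0)&(q[...,1]<.15)&(q[...,2]>.103)&(q[...,2]<.135)&(im.sum(-1)<450)
    # collar
    k=q[b]; print(" hi pts over rod n",len(k)); h=np.histogram(k[:,1],bins=np.arange(0,.152,.004)); print([(round(a*1000),int(c)) for a,c in zip(h[1],h[0]) if c])
    b=ok&(q[...,1]>.150)&(q[...,1]<.18)&(abs(q[...,0])<.06)&(q[...,2]>.112)&(q[...,2]<.125)
    k=q[b]; print(" rear plate x",pl(k[:,0]),"y",pl(k[:,1]),"z",pl(k[:,2]))
im=np.load("pics/wrist1.npz")['im']
cv2.imwrite("pics/wc.png",cv2.resize(im[80:320,160:360],None,fx=3,fy=2.5,interpolation=cv2.INTER_CUBIC)[:600,:,::-1])
im=np.load("pics/side1.npz")['im']
cv2.imwrite("pics/sc.png",cv2.resize(im[130:310,270:430],None,fx=4,fy=3.3,interpolation=cv2.INTER_CUBIC)[:600,:,::-1])
E
```

```text
wrist deck x [-65.4 -60.6  18.   67.9  70.9] y [-127.   -81.4   72.   153.5  158. ]
 block top x [-40.  -37.6  24.7  43.9  45.7] y [-34.4 -29.5   0.8  15.2  15.9] z [117.3 118.6 121.3 122.6 123.6]
 pad x [-14.2   8.8  15.4  20.3  20.9] y [-29.3 -27.1  -2.5  12.3  13.1] z [122.  123.4 127.5 130.6 131.4]
 hi pts over rod n 670
[(0, 29), (4, 24), (8, 40), (12, 247), (16, 13), (88, 20), (92, 91), (96, 113), (100, 93)]
 rear plate x [-40.4 -36.7   3.6  42.8  46.2] y [150.  150.1 151.5 152.8 153. ] z [112.4 114.1 116.1 117.5 118.1]
side deck x [-71.4 -67.8 -36.2  65.9  70.5] y [-152.9 -120.6   59.3  156.2  159. ]
 block top x [-40.4 -38.7 -14.4  42.5  45.4] y [-36.4 -31.2  -1.9  15.3  16.1] z [117.2 118.5 122.5 124.2 124.8]
 pad x [-14.6 -13.9   1.9  18.7  20.5] y [-30.8 -28.3  -7.9  12.3  12.7] z [123.3 125.  129.  132.2 132.8]
 hi pts over rod n 143
[(0, 4), (4, 4), (8, 11), (12, 19), (16, 3), (88, 5), (92, 22), (96, 38), (100, 37)]
 rear plate x [-40.7 -38.1   0.1  42.8  45.7] y [150.1 150.3 152.  153.5 153.8] z [112.1 112.6 116.2 118.9 119.8]
scene deck x [-70.4 -59.5  41.1  70.6  72.4] y [-156.  -134.1   32.6  143.4  158. ]
 block top x [-41.  -37.3  24.3  45.7  47.6] y [-36.8 -33.9  -8.1  14.9  15.9] z [117.6 118.8 122.8 124.8 125. ]
 hi pts over rod n 112
[(0, 9), (4, 9), (8, 11), (12, 25), (16, 3), (24, 1), (36, 1), (52, 1), (88, 4), (92, 19), (96, 20), (100, 9)]
 rear plate x [-40.2 -36.2   6.3  46.4  47. ] y [150.1 150.2 151.7 153.1 153.2] z [113.9 114.6 117.9 120.9 122. ]
```

View pics/wc.png

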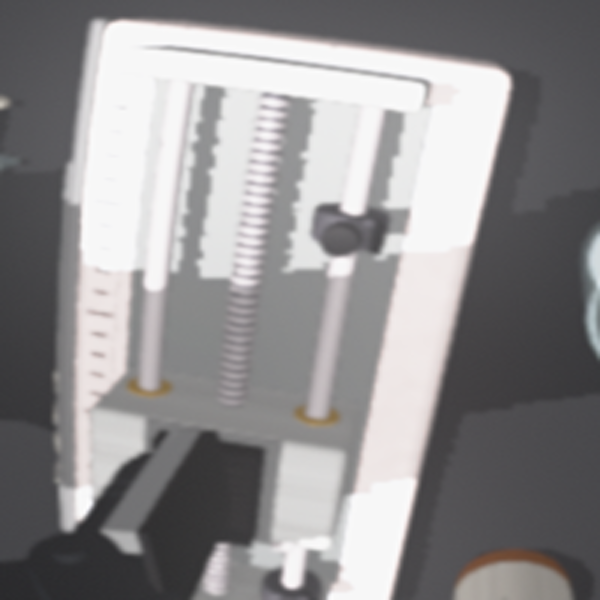

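View pics/sc.png

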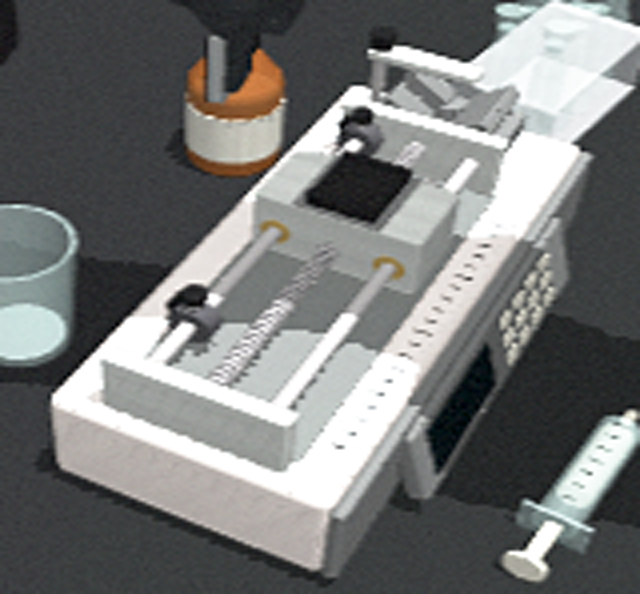

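```bash
python3 - <<'E'
from h import *; from f import *
for n in ["wrist","side","scene"]:
    z=np.load(f"pics/{n}1.npz"); q=to(z['P']); im=z['im'].astype(int)
    b=(z['d']>0)&(abs(q[...,0]-.032)<.015)&(q[...,1]>.06)&(q[...,1]<.13)&(q[...,2]>.090)&(q[...,2]<.14)&(im.max(-1)<110)
    k=q[b]; 
    for lo,hi in [(.09,.104),(.104,.110),(.110,.14)]:
        t=k[(k[:,2]>lo)&(k[:,2]<hi)]
        print(n,lo,len(t),np.round(np.percentile(t[:,1],[2,10,50,90,98])*1000,1) if len(t) else 0, np.round(np.median(t[:,0])*1000,1) if len(t) else 0)
w=back([.0026,-.0075]); st=arm.observe()
print("target",w,"delta",w-st['eef_pos'][:2],st['eef_pos'],st['orientation'])
E
```

```text
wrist 0.09 36 [100.9 101.  101.6 102.1 102.2] 38.5
wrist 0.104 92 [ 91.   92.1  96.9 101.5 102.1] 40.4
wrist 0.11 128 [ 92.2  93.5  97.4 101.2 101.8] 32.9
side 0.09 40 [ 91.5  94.1 101.  101.8 102.2] 25.8
side 0.104 33 [ 91.7  95.3 100.5 101.8 102.4] 36.6
side 0.11 40 [ 91.2  93.1  97.8 101.3 101.6] 32.4
scene 0.09 17 [91.3 92.7 95.5 99.3 99.6] 42.7
scene 0.104 13 [ 92.2  92.6  95.6  99.4 100.8] 40.9
scene 0.11 31 [ 91.   92.3  96.2  99.6 101.6] 35.6
target [ 0.53563076 -0.08235693] delta [-0.08936035 -0.08234411] [ 6.24991118e-01 -1.28240629e-05  2.45291126e-01] [-3.14158581e+00 -3.00961134e-05  3.21081708e-05]
```

```bash
python3 -m handwheel '{"slide":[[-4,3.7,1],[-8.9,8.2,2],[-8.9,8.2,3],[-8.9,8.2,4],[-8.9,8.2,5],[-8.9,8.2,6],[-8.9,8.2,7],[-8.9,8.2,7.5],[-8.9,8.2,7.5],[-8.9,8.2,7.5]],"spin":[5,10.9,10.9,10.9,10.9,10.9,10.9,10.9,10.9,10.9]}' 0 30
python3 - <<'E'
from h import *; from f import *
st=arm.observe(); print({k:np.round(st[k],4).tolist() for k in ['time','eef_pos','orientation','force','gripper_width']})
for n in ["wrist","side"]:
    im,d=arm.get_image(n); cv2.imwrite(f"pics/{n}2.png",im[:,:,::-1])
    P=to(cloud(n,d,st)); 
    for t in ["pad","pusher"]:
      for o in arm.trace(t,n)[:1]:
        k=P[o['pixels']&(d>0)]; print(n,t,o['confidence'],[np.round(np.percentile(k[:,i],[2,50,98])*1000,1) for i in range(3)])
print(to(st['eef_pos']))
im=cv2.imread("pics/side2.png");cv2.imwrite("pics/sc2.png",cv2.resize(im[90:290,250:450],None,fx=3,fy=3,interpolation=cv2.INTER_CUBIC))
E
```

```text
time: 1.95
eef_pos: [0.5362, -0.082, 0.1706]
orientation: [3.127, -0.298, 0.001]
force: [-0.3, -0.4, 0.8]
gripper_width: 0.0
{'time': 1.95, 'eef_pos': [0.5362, -0.082, 0.1706], 'orientation': [3.1274, -0.2985, 0.0007], 'force': [-0.2745, -0.4318, 0.7755], 'gripper_width': 0.0}
wrist pad 0.76 [array([-15. ,   1.9,  19.7]), array([-17.6,  -0.3,  12.3]), array([122.9, 127.7, 131.2])]
wrist pusher 0.64 [array([106.9, 129. , 155.2]), array([-131.8, -114. , -108.7]), array([ 4.9, 49. , 86.5])]
side pad 0.76 [array([-14.5,   1.5,  19.9]), array([-29. ,  -7.2,  12.7]), array([124.7, 129.1, 132.8])]
side pusher 0.67 [array([-40.5,  -4.1,  43.2]), array([-31.4,   8.9,  16.1]), array([ 85.1, 122. , 131.6])]
[ 0.00308538 -0.00708028  0.17058132]
```

View pics/sc2.png

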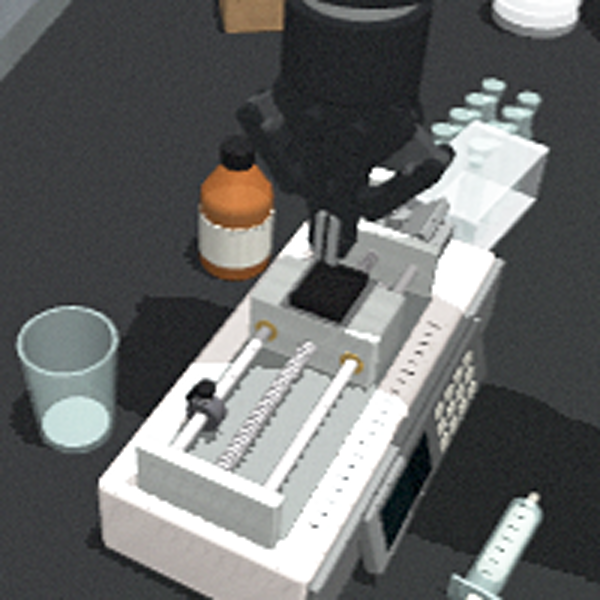

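View pics/wrist2.png

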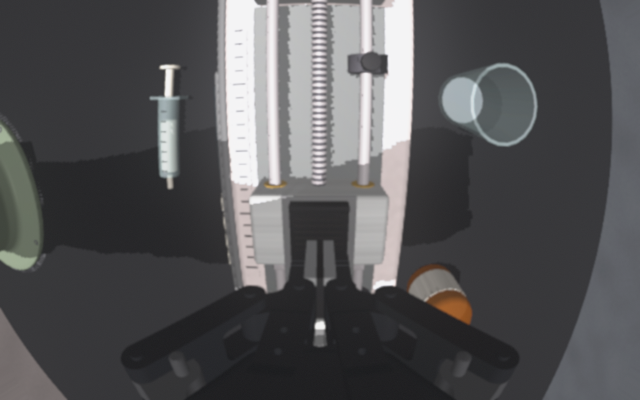

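The closed fingers are centred over the pad: the wrist image has the fingertips at (320,260) and the pad between columns 290 and 350. They are aligned with the rods. Now I'll descend in steps and watch the force.

```bash
python3 -m handwheel '{"slide":[[0,0,0.8],[0,0,1.6],[0,0,2.1],[0,0,2.3],[0,0,2.4],[0,0,2.5],[0,0,2.5]],"spin":[0,0,0,0,0,0,0]}'
```

```text
time: 3.12
eef_pos: [0.536, -0.0821, 0.1454]
orientation: [3.127, -0.298, 0.0]
force: [-0.3, -0.5, -0.5]
gripper_width: -0.0002
```

```bash
python3 -m handwheel '{"slide":[[0,0,0.1],[0,0,0.2],[0,0,0.3],[0,0,0.3]],"spin":[0,0,0,0]}'
```

```text
time: 3.62
eef_pos: [0.536, -0.082, 0.1422]
orientation: [3.127, -0.298, -0.0]
force: [-0.9, 0.5, 0.6]
gripper_width: 0.0002
```

```bash
python3 -m handwheel '{"slide":[[0,0,0.05],[0,0,0.1],[0,0,0.1]],"spin":[0,0,0]}'
```

```text
time: 4.0
eef_pos: [0.536, -0.082, 0.1413]
orientation: [-3.127, 0.298, -0.0]
force: [-0.2, 0.2, 1.3]
gripper_width: 0.0
```

```bash
python3 -m handwheel '{"slide":[[0,0,0.05],[0,0,0.1],[0,0,0.1]],"spin":[0,0,0]}'
```

```text
time: 4.38
eef_pos: [0.536, -0.082, 0.1403]
orientation: [-3.127, 0.299, -0.0]
force: [-1.6, -0.4, 4.3]
gripper_width: 0.0004
```

```bash
python3 -m handwheel '{"slide":[[0,0,0.05],[0,0,0.1],[0,0,0.1]],"spin":[0,0,0]}'
```

```text
time: 4.75
eef_pos: [0.536, -0.082, 0.1394]
orientation: [-3.127, 0.298, -0.0]
force: [-1.7, 0.4, 7.2]
gripper_width: 0.0001
```

```bash
python3 -m handwheel '{"slide":[[0,0,0.05],[0,0,0.1],[0,0,0.1]],"spin":[0,0,0]}'
python3 - <<'E'
from bench import arm
import numpy as np
for i in range(3):
    s=arm.observe(); print(np.round(s['eef_pos'],4),np.round(s['force'],2))
    arm.get_image("side")
E
```

```text
time: 5.12
eef_pos: [0.5361, -0.082, 0.1384]
orientation: [3.127, -0.298, 0.0]
force: [-0.8, 0.3, 6.5]
gripper_width: 0.0001
[ 0.5361 -0.082   0.1384] [-0.81  0.27  6.48]
[ 0.536  -0.082   0.1384] [-0.84  0.43  6.45]
[ 0.5361 -0.082   0.1384] [-1.3   0.72  6.55]
```

```bash
python3 -m handwheel '{"slide":[[0,0,0.04],[0,0,0.07],[0,0,0.07]],"spin":[0,0,0]}'
python3 - <<'E'
from h import *; from f import *
st=arm.observe()
im,d=arm.get_image("side"); cv2.imwrite("pics/s3.png",cv2.resize(im[90:290,250:450],None,fx=3,fy=3,interpolation=cv2.INTER_CUBIC)[:,:,::-1])
P=to(cloud("side",d,st))
for o in arm.trace("pad","side")[:1]:
    k=P[o['pixels']&(d>0)]; print(o['confidence'],[np.round(np.percentile(k[:,i],[2,50,98])*1000,1) for i in range(3)])
s=arm.observe(); print(np.round(s['eef_pos'],4),np.round(s['force'],2),to(s['eef_pos']))
E
```

```text
time: 5.65
eef_pos: [0.536, -0.082, 0.1377]
orientation: [3.127, -0.298, 0.0]
force: [-1.2, -0.3, 6.3]
gripper_width: -0.0004
0.64 [array([-14.4,  -6.2,  18. ]), array([-27.8,   2.3,  12.8]), array([123.1, 125.2, 128.3])]
[ 0.536  -0.082   0.1377] [-0.81  0.05  6.33] [ 0.00294695 -0.0071057   0.13770977]
```

View pics/s3.png

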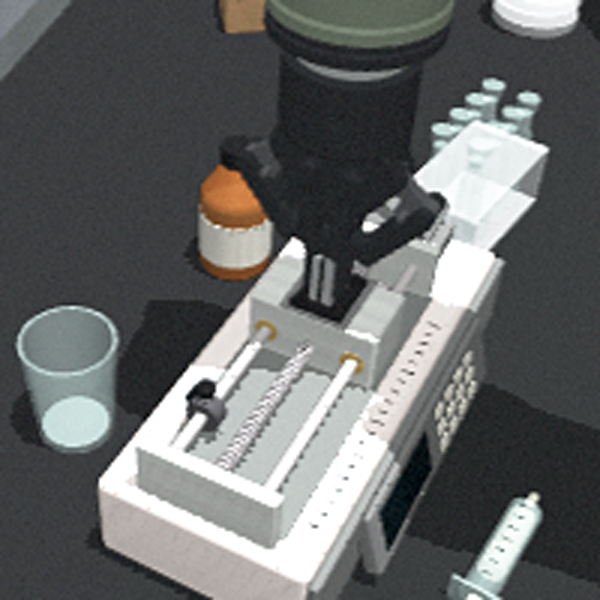

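The pad reads about 4 mm lower, with the pad and its ridge dropping from 129/133 to 125/128 mm, and the force is about 6.3 N. Next, a short test push.

```bash
python3 -m handwheel '{"slide":[[0,-0.15,0],[0,-0.4,0],[0,-0.8,0],[0,-1.2,0],[0,-1.2,0]],"spin":[0,0,0,0,0]}'
python3 - <<'E'
from h import *; from f import *
st=arm.observe()
im,d=arm.get_image("side")
P=to(cloud("side",d,st))
for t in ["pad","pusher"]:
  for o in arm.trace(t,"side")[:1]:
    k=P[o['pixels']&(d>0)]; print(t,o['confidence'],[np.round(np.percentile(k[:,i],[2,50,98])*1000,1) for i in range(3)])
print(to(st['eef_pos']),Rp.T@st['force'][:2],st['force'][2])
E
```

```text
time: 6.38
eef_pos: [0.5384, -0.0699, 0.1377]
orientation: [-3.127, 0.298, -0.0]
force: [-1.0, 0.2, 6.7]
gripper_width: 0.0003
pad 0.49 [array([-14.7,  -6.1,  19.8]), array([-17.6,  13.8,  25.2]), array([122.7, 125. , 133.5])]
pusher 0.86 [array([-40.6,  -7.3,  44.7]), array([-22.2,  23.2,  28.9]), array([ 82.7, 121. , 127.5])]
[0.0029282  0.00526895 0.13769912] [-1.07259908  0.0172196 ] 6.6946993747713215
```

The block follows the fingertip without slipping: its rear face went from 16 to about 28.5 mm for a 12.4 mm push. I'll continue most of the way.

```bash
python3 -m handwheel '{"slide":[[0,-0.3,0],[0,-0.9,0],[0,-1.6,0],[0,-2.4,0],[0,-3.2,0],[0,-4.0,0],[0,-4.7,0],[0,-5.2,0],[0,-5.5,0],[0,-5.5,0]],"spin":[0,0,0,0,0,0,0,0,0,0]}'
python3 - <<'E'
from h import *; from f import *
st=arm.observe()
for n in ["side","wrist"]:
  im,d=arm.get_image(n); cv2.imwrite(f"pics/{n}4.png",im[:,:,::-1])
  P=to(cloud(n,d,st))
  for o in arm.trace("pusher",n)[:1]:
    k=P[o['pixels']&(d>0)]; print(n,o['confidence'],[np.round(np.percentile(k[:,i],[2,50,98])*1000,1) for i in range(3)])
print(to(st['eef_pos']),Rp.T@st['force'][:2],st['force'][2])
im=cv2.imread("pics/side4.png");cv2.imwrite("pics/sc4.png",cv2.resize(im[90:290,250:450],None,fx=3,fy=3,interpolation=cv2.INTER_CUBIC))
E
```

```text
time: 7.78
eef_pos: [0.5489, -0.0159, 0.1378]
orientation: [-3.127, 0.298, -0.001]
force: [-0.7, 1.6, 6.6]
gripper_width: 0.0002
side 0.82 [array([-40.5, -10.8,  42.9]), array([38.5, 78.3, 83.5]), array([ 85.3, 121.5, 127.2])]
wrist 0.95 [array([-39.3,   1.3,  43.8]), array([40. , 73.4, 83. ]), array([ 85.5, 121.4, 126.3])]
[0.00299304 0.06027445 0.13775011] [-0.95854713  1.40960474] 6.622703776254361
```

View pics/sc4.png

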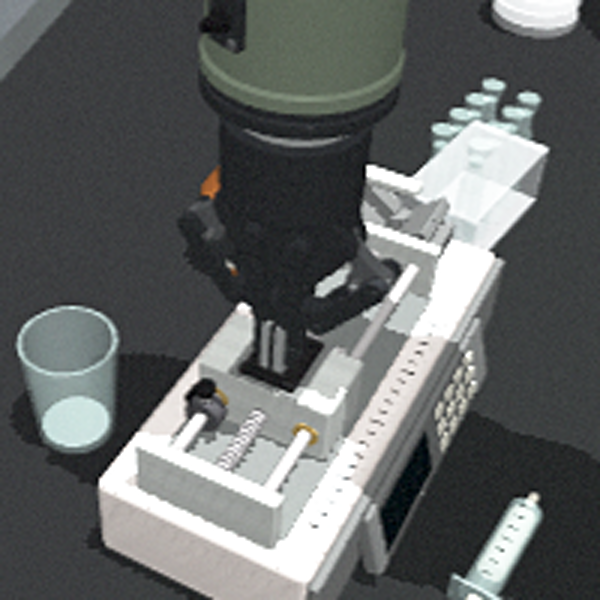

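View pics/wrist4.png

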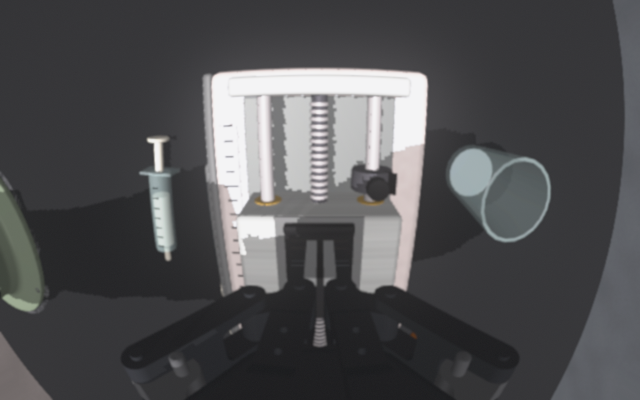

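The block's rear is at about 83 mm and the collar face at about 90.5 mm, so roughly 7 mm is left. I'll go slowly from here.

```bash
python3 -m handwheel '{"slide":[[0,-0.2,0],[0,-0.4,0],[0,-0.55,0],[0,-0.6,0],[0,-0.6,0]],"spin":[0,0,0,0,0]}'
```

```text
time: 8.6
eef_pos: [0.5499, -0.0104, 0.1377]
orientation: [3.127, -0.298, 0.001]
force: [-1.0, -0.2, 6.9]
gripper_width: 0.0003
```

```bash
python3 -m handwheel '{"slide":[[0,-0.05,0],[0,-0.1,0],[0,-0.1,0]],"spin":[0,0,0]}'
```

```text
time: 8.98
eef_pos: [0.5501, -0.0094, 0.1377]
orientation: [3.127, -0.298, 0.0]
force: [-0.5, -0.5, 6.1]
gripper_width: -0.0001
```

```bash
python3 -m handwheel '{"slide":[[0,-0.05,0],[0,-0.1,0],[0,-0.1,0]],"spin":[0,0,0]}'
```

```text
time: 9.35
eef_pos: [0.5502, -0.0087, 0.1377]
orientation: [3.127, -0.299, 0.0]
force: [-1.1, -2.0, 7.4]
gripper_width: 0.0
```

```bash
python3 -m handwheel '{"slide":[[0,-0.05,0],[0,-0.1,0],[0,-0.15,0],[0,-0.15,0]],"spin":[0,0,0,0]}'
python3 - <<'E'
from h import *; from f import *
st=arm.observe()
for n in ["side","wrist"]:
  im,d=arm.get_image(n); cv2.imwrite(f"pics/{n}5.png",im[:,:,::-1])
  P=to(cloud(n,d,st))
  for t in ["pad","pusher"]:
   for o in arm.trace(t,n)[:1]:
    k=P[o['pixels']&(d>0)]; print(n,t,o['confidence'],[np.round(np.percentile(k[:,i],[2,50,98])*1000,1) for i in range(3)])
print(to(st['eef_pos']),Rp.T@st['force'][:2],st['force'][2])
im=cv2.imread("pics/wrist5.png");cv2.imwrite("pics/wc5.png",cv2.resize(im[60:300,200:440],None,fx=2.5,fy=2.5,interpolation=cv2.INTER_CUBIC))
E
```

```text
time: 9.85
eef_pos: [0.5505, -0.0078, 0.1377]
orientation: [3.126, -0.299, 0.0]
force: [-0.7, -4.7, 5.4]
gripper_width: -0.0002
side pad 0.62 [array([-14.1,  -5.6,  20.9]), array([46.1, 77.1, 86.7]), array([122.6, 125. , 128.1])]
side pusher 0.81 [array([-40.5, -12.4,  44.5]), array([43.2, 82.8, 90.7]), array([ 83. , 121.7, 127.1])]
wrist pad 0.87 [array([-15.3,   0.9,  19.7]), array([63.6, 81.4, 86.9]), array([122. , 123.8, 127. ])]
wrist pusher 0.91 [array([-39.4,  -2.6,  43.6]), array([48.1, 80.6, 90.2]), array([ 86.2, 121.4, 126.3])]
[0.00301967 0.06854942 0.13771239] [ 0.24137918 -4.70736752] 5.415704661081741
```

View pics/wc5.png

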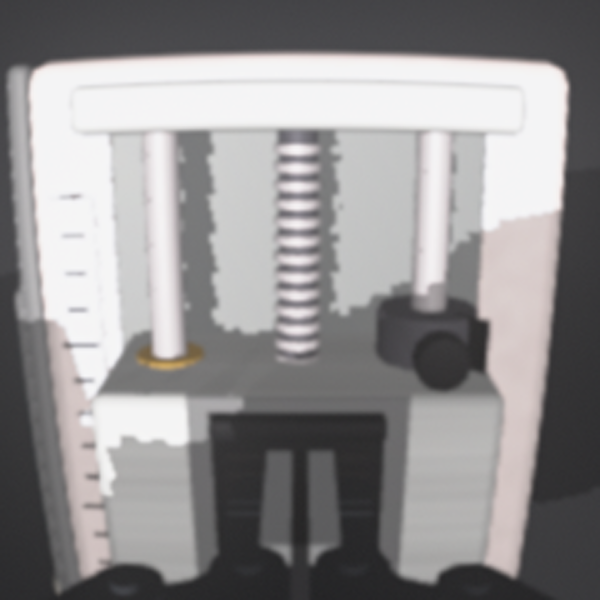

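```bash
python3 -m handwheel '{"slide":[[0,-0.05,0],[0,-0.1,0],[0,-0.1,0]],"spin":[0,0,0]}'
python3 - <<'E'
from h import *; from f import *
st=arm.observe()
for n in ["side","wrist"]:
  im,d=arm.get_image(n)
  P=to(cloud(n,d,st))
  for t in ["pad","pusher"]:
   for o in arm.trace(t,n)[:1]:
    k=P[o['pixels']&(d>0)]; print(n,t,o['confidence'],[np.round(np.percentile(k[:,i],[2,50,98])*1000,1) for i in range(3)])
print(to(st['eef_pos']),Rp.T@st['force'][:2],st['force'][2])
E
```

```text
time: 10.52
eef_pos: [0.5507, -0.0068, 0.1377]
orientation: [3.126, -0.299, 0.0]
force: [-1.5, -5.1, 6.7]
gripper_width: 0.0003
side pad 0.57 [array([-14.2,  -6.4,  20.6]), array([46.4, 76.6, 87. ]), array([122.7, 125. , 131.3])]
side pusher 0.73 [array([-40.5, -12.5,  43.9]), array([27.7, 82.9, 90.9]), array([ 78. , 121.4, 127.2])]
wrist pad 0.98 [array([-15.3,   1.9,  20.2]), array([63.1, 80.6, 87. ]), array([121.8, 123.9, 127.6])]
wrist pusher 0.6 [array([-39.5,  -2.7,  43.7]), array([49. , 81.1, 90.2]), array([ 87.1, 121.4, 126.2])]
[0.00304062 0.06956923 0.13771048] [-0.55050238 -5.28538188] 6.656655249010056
```

The tip moved 1 mm further while the block stayed put, with 5 N pushing back, so the block is against the collar. I'll lift straight up.

```bash
python3 -m handwheel '{"slide":[[0,0,-0.2],[0,0,-0.5],[0,0,-1.0],[0,0,-2],[0,0,-4],[0,0,-7],[0,0,-10],[0,0,-10],[0,0,-10]],"spin":[0,0,0,0,0,0,0,0,0]}'
python3 - <<'E'
from h import *; from f import *
st=arm.observe()
for n in ["side","wrist"]:
  im,d=arm.get_image(n); cv2.imwrite(f"pics/{n}6.png",im[:,:,::-1])
  P=to(cloud(n,d,st))
  for t in ["pad","pusher"]:
   for o in arm.trace(t,n)[:1]:
    k=P[o['pixels']&(d>0)]; print(n,t,o['confidence'],[np.round(np.percentile(k[:,i],[2,50,98])*1000,1) for i in range(3)])
print(to(st['eef_pos']),st['force'])
im=cv2.imread("pics/side6.png");cv2.imwrite("pics/sc6.png",cv2.resize(im[130:310,250:430],None,fx=3.3,fy=3.3,interpolation=cv2.INTER_CUBIC))
E
```

```text
time: 11.95
eef_pos: [0.5504, -0.0058, 0.2375]
orientation: [-3.127, 0.298, 0.0]
force: [-0.4, -0.3, -0.3]
gripper_width: 0.0003
side pad 0.83 [array([-14.4,   2.4,  20.3]), array([44.9, 67.5, 87.5]), array([123.3, 128.9, 132.3])]
side pusher 0.75 [array([-40.5,  -6.7,  42.9]), array([43.3, 77.5, 90.4]), array([ 83.9, 122.5, 131.8])]
wrist pad 0.89 [array([-15.1,   2.6,  20.2]), array([44. , 66.5, 87. ]), array([122.4, 128.3, 131.8])]
wrist pusher 0.56 [array([-39.2,   1. ,  44.1]), array([41.9, 70.1, 90.3]), array([ 93. , 122.5, 131.3])]
[0.00258952 0.07043663 0.23745109] [-0.43988214 -0.31613838 -0.25444923]
```

View pics/sc6.png

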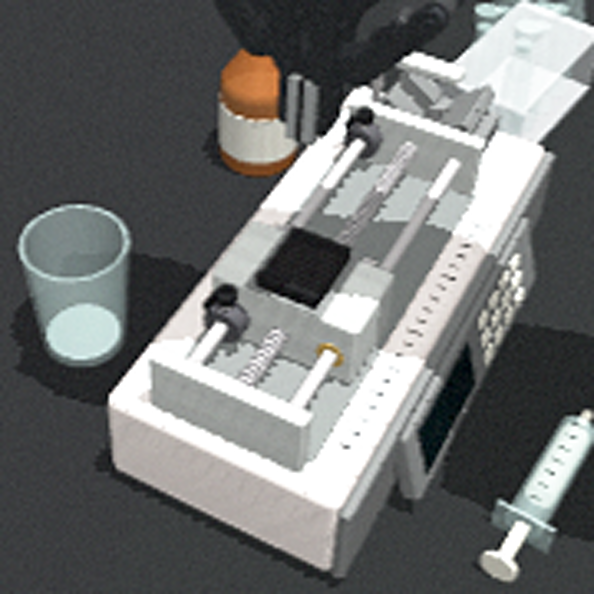

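View pics/wrist6.png

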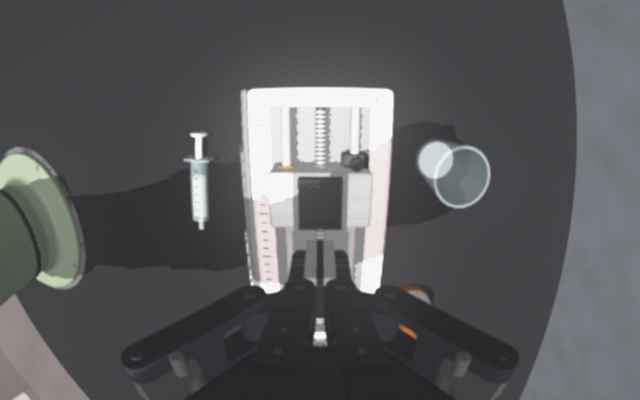

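The pad is back up (top at 128.9 mm), the block is flush against the collar, which hides its bushing in both views, and the loose items haven't moved. I'll hand in.

```bash
python3 -c "
from bench import arm
print(arm.hand_in(), arm.observe()['time'])"
```

```text
the job is handed in; nothing more can be done
the job is handed in; nothing more can be done
```

I pressed the release pad down about 4 mm with the closed fingertips, at 6–7 N. Keeping it pressed, I slid the pusher block about 75 mm along its rods to the rear stop collar. I then lifted the hand straight up and handed the job in at about 12.2 s.

**At the stop:** the last 1 mm of fingertip travel met about 5 N of resistance and the block did not move. Its rear face measured 90.2–90.9 mm in my estimated pump frame, and the collar face about 90.5–91 mm. The contact push is the stronger evidence, since the cameras are only good to about 2 mm.

**After lifting:** the block had not moved beyond camera noise (side camera 90.9 to 90.4 mm, wrist camera 90.2 to 90.3 mm). The pad was back up at 128–129 mm, and the hand was about 10 cm clear with no force on it.

**Loose items:** the syringe, beaker, bottle and tube rack looked undisturbed in the pictures. I did not measure their positions.

One detector report failed: at about 2 s it put the block well off the pump in a wrist picture, and I ignored it. No other checks disagreed.

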